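Clear the T-slot and latch its end

TASK

A broken brass T-nut is lodged in the slot of the small steel bed. Take the wooden-handled scraper from its fork rest, reach in under the clear chip guard and push the scrap along the slot with the scraper until it drops out of the open end into the blue tray; do not touch the scrap with the fingers. Then hang the scraper back upright in its rest, swing the red end latch fully down into its catch, and leave the jar, bottle and wood offcut at the side where they are.

Things in the scene. Friction and masses are not known exactly. Their poses are not given: they have to be found in the camera images.
- bed: Fixed steel T-slot bed on grey feet, 180 (x) x 120 (y) x 55 mm high. Origin on the bench under its centre; x points along the slot to its open end (robot's right). Slot on y = 0 from a dark end plug at x = -80 mm to the open end at x = +90 mm. Its mouth in the top face (z = 55) is 12 mm wide; below 8 mm thick lips it is 24 mm wide, floor at z = 35 mm.
- guard_mid (a point): Middle of the clear, yellow-rimmed chip guard fixed over the slot's last part. In the bed's frame the guard covers x = 27 to 88, y = -61 to 13, z = 169 to 176 mm; post 12 mm thick at x = 66, y = -50. To push to the open end below it, the scraper and the hand must lean back (handle top towards the closed end) 30 to 45 degrees from vertical.
- slot_exit (a point): The open end of the slot: middle of the slot mouth at the bed's top face, x = +90, y = 0, z = 55 mm in the bed's frame. Axes as the bed.
- scrap: Loose brass broken T-nut, 60 g, captive in the slot: foot 26 mm long (x) x 20 mm wide x 9 mm high, neck 22 x 9 mm up to 17 mm (its top 3 mm below the bed's top face). Origin at the centre of its underside; x along the slot. It slides with friction only (about 1 N) and stays under the lips until its whole length is out of the open end, so the blade must come about level with the end face.
- scrap_mid (a point): Middle of the scrap, 8 mm above its underside.
- tray: Loose blue open tray, 110 (x) x 130 (y) x 22 mm, walls and floor 3 mm, on the bench below the open end of the slot and partly tucked under the bed. Origin at the centre of its underside.
- scraper: Loose straight scraper, 90 g. Origin at the blade tip; z runs up to the handle. Steel blade 8 (x) x 6 (y) mm to z = 100, dark collar 30 x 30 mm at z = 100 to 106, dark wooden handle 18 (x) x 14 (y) mm at z = 108 to 196 (grip it near z = 150 across its 14 mm, closing along y). Same when turned half round. It starts hanging upright in the rest.
- scraper_collar (a point): On the scraper's axis at the underside of the collar, 100 mm above the tip.
- rest: Fixed wooden fork rest, 118 mm high, origin on the bench below the fork's middle. Two prongs along x, 14 mm gap on y = 0, upper face at z = 115, open front to -x; 3 mm lips at x = -31 to -26 and 26 to 42 mm, post at x = 28 to 42. The blade goes down through the gap, the collar rests on the prongs, the tip hangs 15 mm above the bench.
- rest_seat (a point): Middle of the fork at the upper face of the prongs (z = 115 mm), where the middle of the collar's underside belongs.
- latch (a joint): Angle of the red end latch (rad): 0 = lying level across the open end in its catch (its stop), larger = tip swung up; at most 1.3. Starts at 0.65 to 0.95. Stiff hinge: it stays where it is left; about 1 N at the tab moves it.
- latch_hinge (a point): Hinge point of the latch, fixed to the bed at x = 100, y = -45, z = 49 mm in the bed's frame. The hinge axis is the bed's x axis; at 0 the latch arm (12 mm high, 7 mm thick) points to the bed's +y.
- latch_tab (a point): Middle of the upper face of the tab at the latch's tip, 123 mm along the arm from the hinge, 6 mm above the arm's middle line and 9 mm further in x than the arm. The tab is 28 (x) x 22 (along the arm) x 12 mm; push it down from above. It turns with the latch.
- paint_jar: Bystander: small paint jar with a green lid, 55 mm wide, 62 mm high; origin at the centre of its underside.
- paint_bottle: Bystander: small white dropper bottle, 32 mm wide, 85 mm high; origin at the centre of its underside.
- offcut: Bystander: brown wood offcut 31 x 43 x 30 mm; origin at the centre of its underside.
There are look-alikes about, which are no part of the job. What is shaped like the scraper but green is not meant.

How it is judged:
On the way, in this order (a step that is already met when the one before it is completed fails the run):
1. the scraper's blade is in the slot, behind the scrap (z of scraper in the frame of bed between 0.03 and 0.052 m and y of scraper in the frame of bed between -0.008 and 0.008 m and x of scraper in the frame of bed above -0.085 m and x of scraper in the frame of scrap below -0.005 m and x of scrap in the frame of bed below 0.095 m), for 0.1 s.
2. the scrap lies in the tray (x of scrap_mid in the frame of tray between -0.054 and 0.054 m and y of scrap_mid in the frame of tray between -0.064 and 0.064 m and z of scrap_mid in the frame of tray below 0.03 m), for 0.2 s.
At the end, for the whole second after the job is handed in: The scrap lies still in the tray (its middle inside the tray's walls, below 30 mm), the scraper hangs still in its rest (collar within 16 mm of the seat, upright within 0.12 rad), and the latch is down (joint below 0.06 rad) (all of step 2 and linear speed of each of scrap, scraper below 0.02 m/s and distance between scraper_collar and rest_seat below 0.016 m and angle between scraper's own z axis and vertical below 0.12 rad and value of joint latch below 0.06 rad); the robot touches nothing.
It fails at once if the fingers touch the scrap (contact force between the fingers and scrap above 0.3 N).
It fails at once if the jar, bottle or offcut is moved more than 30 mm (distance of any of paint_jar, paint_bottle, offcut from where it was at the start of the episode above 0.03 m).
It also fails if it takes over 72 s, if anything falls off the work surface, if the arm or the gripper's body presses on something with over 40 N, if the wrist force passes 120 N, or if a joint passes its speed limit or range.

ROBOT

A 6-joint arm with a two-finger parallel gripper is mounted at the origin on a cart in front of the work surface, level with it; the furniture and walls round the work are solid. World frame = base frame: x ahead of the robot, y to its left, z up, the work surface at z = 0. Lengths are in m, angles in rad, forces in N, time in s.
With the tool pointing down it reaches from about 0.25 to 0.725 m from the base axis. Payload 4 kg.
Tool frame: the origin (TCP) lies at the very end of the fingers, on their centre line; the grasp point (between the pads) lies 19 mm behind it; z points along the fingers, y is the line along which they close (so a half turn about z gives the same grasp; the last joint's range is limited). The gripper opens to 85 mm and grips with 20 to 120 N. Pads are 22 mm wide; open, the fingers measure 114 mm over their backs; the gripper's body (76 mm by 85 mm) begins 54 mm behind the grasp point. The pads swing forward as they close: fully open they stand 13 mm farther back than shut.
Start: joints at [1.207, 0.241, 0.005, 1.335, 0, 1.571], TCP at [0.178, 0.467, 0.209] pointing down, gripper open.
Joint ranges: [-2.72, 2.72], [-1.05, 1.87], [-1.09, 1.28], [-1.99, 2.15], [-1.42, 1.44], [-3.14, 3.14]. Speed limits (rad/s): [2.79, 2.79, 3.14, 3.14, 3.14, 3.14].

INTERFACE

Orientations are given as a unit quaternion [x, y, z, w].
In Python, from workcell import bot gives the robot as it stands.
- The arm moves only by the tool carry_out, never from a script. Its argument "increments" is one flat list of numbers, 5 for each row, row after row: the finger opening in cm, from 0 to 8.54, then the shift along the tool's x, y, z in cm, then the turn about the tool's z in rad. A call has exactly 5 rows; each row shifts and turns the commanded pose from where the row before left it, along the tool's axes as they then stand; what a row does not reach is not made up. A row lasts 1/8 s, in which the tool goes at most 62.5 mm and 10.7 degrees, less where a joint would pass 70% of its speed; a pose out of reach is approached as far as the arm can. A call with a gripper value outside its range is refused whole. The fingers move at their own pace and stop on an object; the grip force is fixed at half the most. Time passes only in rows, so rows that do not move let the fingers close, or fill a call up. It gives the time, the measured TCP pose, the force, the opening and the grip force at its end, in the units of the state.
- bot.get_obs(): the state, without advancing time (a new reading comes with each control period).
- bot.camera(name): name is "side" or "top"; returns a dict with "pixels" (480x640x3 uint8, blue, green, red), "range_z" (480x640 float32, m along the optical axis (not along the pixel's ray), 0 where there is no reading), "mtx" (3x3 intrinsics, pixels), "D" ([k1, k2, p1, p2, k3] as OpenCV has them; the pictures are not rectified), "eye" and "attitude" of the camera in the world. Camera axes: x right, y down, z forward; pixel columns grow to the right and rows downward; lengths in m; the calibration is good to about 2 mm. A picture is of the moment at which its call begins.
- bot.job_done(): hands the job in; it is judged then, once.
Trained networks look in a picture, given as the dict that the camera call returned (one of the last four; its "shot" number tells which), for a name from the list of things; names that differ only in an ending like _2 or _b are one class to them, and where a whole thing is asked for, a point or a joint stands for the part that bears it (a point fixed in the world has none). Each returns a list of dicts, best first, with "p" (0 to 1); they miss things now and then, are a little off and sometimes report something else, mostly with a low value. They report only what shows in the picture. A call takes as long as a camera call. They do not tell look-alikes from the thing itself.
- bot.find_in(picture, name): "xyz" ([x, y, z] in m, in the coordinates of the camera as it stood for that picture, good to about 4 mm: the middle of the surface that is visible of it).
- bot.regions_of(picture, name): "mask" (480x640 bool, what is visible of it).
- bot.place_of(picture, name): "xyz" ([x, y, z] in m, in the coordinates of the camera as it stood for that picture, good to about 4 mm: a listed point, or the origin of a listed thing).
The state is a dict: "clock": time; "joint_pos": joint angles; "joint_vel": joint speeds; "tau": joint torques, N m; "eef_pos": TCP position; "tool_rot": TCP orientation; "ft_force": force on the tool from outside, world axes, zero at the start; "ft_torque": the same for the moment, N m; "grip_width": finger opening in m; "grasp_force": force on a finger pad.
Only numpy, scipy, OpenCV 4.12 (cv2) and the standard library are available. Lean on these libraries where they do the work, as an engineer would, in place of code of your own. Each camera call takes 0.05 s, during which the arm holds its last target. There are 200 camera calls.

## Working session

There is one attempt and no reset: what is moved stays moved. The work goes in short steps, Python scripts to look and compute and a tool call to move; the robot and the scene stay as the last step left them, time stands still between calls to the robot, and variables do not carry over. Pictures are saved under pics/ and viewed, at most 10 in all, crops included, and the job is handed in when it is done.

Besides the shell and the picture viewer there is one more tool, called after ">>>" in YAML: its name, and indented under it one key for each argument. carry_out: Moves the arm, as the interface text tells. Its arguments: {"type":"object","properties":{"increments":{"type":"array","items":{"type":"number"}}},"required":["increments"]}

```bash
ls; mkdir -p pics; cat > h.py <<'E'
import numpy as np, cv2
from scipy.spatial.transform import Rotation as R
from workcell import bot
def w(c,p):
    a=np.array(c["attitude"],float); M=a if a.shape==(3,3) else R.from_quat(a).as_matrix()
    return M@np.array(p)+np.array(c["eye"])
def px2w(c,u,v,z=None):
    n=cv2.undistortPoints(np.array([[[u,v]]],float),c["mtx"],np.array(c["D"]))[0,0]
    d=c["range_z"][int(v),int(u)] if z is None else z
    return w(c,np.array([n[0],n[1],1])*d)
def w2px(c,P):
    a=np.array(c["attitude"],float); M=a if a.shape==(3,3) else R.from_quat(a).as_matrix()
    p=M.T@(np.array(P)-np.array(c["eye"]))
    return cv2.projectPoints(p.reshape(1,1,3),np.zeros(3),np.zeros(3),c["mtx"],np.array(c["D"]))[0].ravel()
E
python3 - <<'E'
from h import *
o=bot.get_obs(); print(o["clock"],o["eef_pos"],o["tool_rot"])
np.set_printoptions(precision=4,suppress=True)
for n in("side","top"):
    c=bot.camera(n); cv2.imwrite(f"pics/{n}0.png",c["pixels"]); print(n,c["eye"],c["attitude"],c["mtx"][0])
    for t in "bed guard_mid slot_exit scrap scrap_mid tray scraper scraper_collar rest rest_seat latch_hinge latch_tab paint_jar paint_bottle offcut".split():
        try: print(t,[(round(r["p"],2),w(c,r["xyz"]),w2px(c,w(c,r["xyz"])).astype(int)) for r in bot.place_of(c,t)[:3]])
        except Exception as e: print(t,e)
E
```

```text
pics
0.0 [0.17765735 0.4666228  0.20829051] [ 1.80889776e-01  9.83502791e-01 -1.05496929e-03 -1.90189073e-04]
side [0.6935 1.2454 0.7184] [ 0.0377  0.8473 -0.5294 -0.0186] [533.9728   0.     315.0476]
bed [(0.81, array([0.5681, 0.1026, 0.001 ]), array([329, 294]))]
guard_mid [(0.79, array([0.5427, 0.0434, 0.1685]), array([336, 224]))]
slot_exit [(0.65, array([0.5692, 0.0105, 0.0536]), array([324, 259]))]
scrap [(0.6, array([0.5648, 0.0886, 0.0344]), array([329, 280]))]
scrap_mid [(0.6, array([0.5716, 0.0919, 0.0487]), array([327, 276]))]
tray [(0.74, array([ 0.5757, -0.0302, -0.    ]), array([321, 269])), (0.42, array([0.4336, 0.3088, 0.1158]), array([403, 296]))]
scraper [(0.71, array([0.7405, 0.0832, 0.0027]), array([260, 293])), (0.58, array([ 0.4222,  0.4167, -0.0005]), array([418, 374])), (0.56, array([0.433 , 0.3049, 0.0151]), array([400, 335]))]
scraper_collar [(0.88, array([0.4365, 0.3076, 0.115 ]), array([402, 297])), (0.8, array([0.7404, 0.0793, 0.0983]), array([258, 259])), (0.77, array([0.4239, 0.411 , 0.1021]), array([420, 330]))]
rest [(0.96, array([ 0.4303,  0.3075, -0
[... 1780 characters left out ...]
180, 301]))]
rest [(0.79, array([0.4302, 0.3079, 0.0046]), array([227, 298])), (0.68, array([0.4308, 0.3079, 0.0153]), array([226, 298]))]
rest_seat [(0.93, array([0.4328, 0.3082, 0.1144]), array([218, 296]))]
latch_hinge [(0.73, array([0.5282, 0.0026, 0.0473]), array([332, 266]))]
latch_tab [(0.57, array([ 0.6013, -0.0052,  0.1504]), array([336, 234])), (0.24, array([ 0.5769, -0.0264,  0.0009]), array([342, 251]))]
paint_jar [(0.9, array([ 0.6795, -0.3451, -0.0016]), array([448, 219])), (0.21, array([0.4309, 0.3033, 0.1196]), array([220, 297]))]
paint_bottle [(0.48, array([ 0.6627, -0.2342,  0.0006]), array([412, 224]))]
offcut [(0.67, array([ 0.5377, -0.2874,  0.0028]), array([430, 266]))]
```

View pics/side0.png

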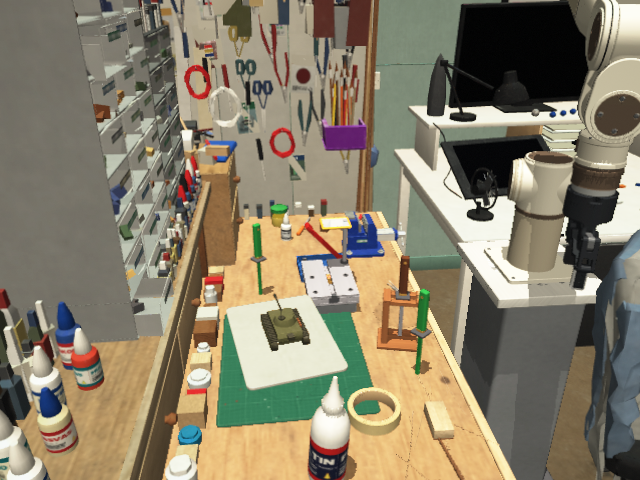

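View pics/top0.png

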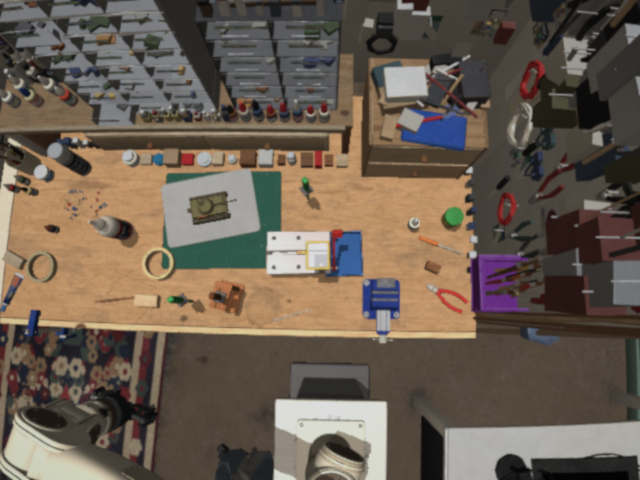

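The wooden-handled scraper stands in the fork rest: side (403,275), top (216,296). The look-alikes are the green-handled ones, side (258,255) and (420,330), top (306,187) and (178,300). I choose the brown one in the rest. Next I'll measure the yaws from depth and take one close crop.

```bash
cat >> h.py <<'E'
def cloud(c):
    d=c["range_z"]; v,u=np.nonzero(d>0)
    n=cv2.undistortPoints(np.stack([u,v],1).astype(float)[:,None],c["mtx"],np.array(c["D"]))[:,0]
    a=np.array(c["attitude"],float); M=a if a.shape==(3,3) else R.from_quat(a).as_matrix()
    z=d[v,u][:,None]
    return np.hstack([n*z,z])@M.T+np.array(c["eye"]),u,v
def box(P,lo,hi):
    return P[np.all((P>lo)&(P<hi),1)]
def rect(P,n=""):
    if len(P)<5: print(n,len(P));return
    r=cv2.minAreaRect((P[:,:2]*1000).astype(np.float32)); print(n,len(P),np.round(r[0],1),np.round(r[1],1),round(r[2],1),"zmed",round(np.median(P[:,2])*1000,1))
E
python3 - <<'E'
from h import *
ims=[]
for n,(x,y) in (("side",(400,300)),("top",(222,296))):
    c=bot.camera(n); P,u,v=cloud(c)
    rect(box(P,[.45,-.02,.045],[.68,.23,.065]),n+" bedtop")
    rect(box(P,[.37,.25,.105],[.49,.36,.124]),n+" fork")
    rect(box(P,[.39,.27,.14],[.47,.35,.195]),n+" handle")
    rect(box(P,[.39,.27,.195],[.47,.35,.225]),n+" handletop")
    rect(box(P,[.39,.27,.03],[.47,.35,.1]),n+" below")
    for z in(.055,): print([np.round(w2px(c,p)) for p in([.568,.1035,z],[.5665,.011,z])])
    k=c["pixels"][y-48:y+48,x-32:x+32]; ims.append(cv2.resize(k,None,fx=5,fy=5,interpolation=cv2.INTER_CUBIC))
    if n=="top": b=c["pixels"][222:284,260:368]; cv2.imwrite("pics/bed.png",cv2.resize(b,None,fx=7,fy=7,interpolation=cv2.INTER_CUBIC))
cv2.imwrite("pics/crop.png",np.hstack(ims))
E
```

```text
side bedtop 1864 [569.3  93.7] [120.2 203. ] 2.0 zmed 54.8
side fork 512 [439.  305.9] [53. 72.] 75.8 zmed 115.4
side handle 214 [437.8 308.7] [13.7 20.2] 57.7 zmed 167.6
side handletop 78 [436.1 308.1] [14.  16.5] 81.5 zmed 204.6
side below 151 [450.7 313. ] [42.9  9.3] 22.1 zmed 64.6
[array([329., 276.]), array([326., 259.])]
top bedtop 1867 [565.7  93. ] [122.  196.1] 2.3 zmed 55.8
top fork 333 [435.6 304.2] [49.6 70.8] 77.6 zmed 117.7
top handle 38 [433.  300.7] [ 4.7 17.7] 82.7 zmed 173.1
top handletop 42 [432.9 305.1] [17.  11.7] 1.4 zmed 210.4
top below 27 [458.  274.8] [ 2.4 13.6] 73.3 zmed 70.0
[array([298., 251.]), array([330., 253.])]
```

View pics/crop.png

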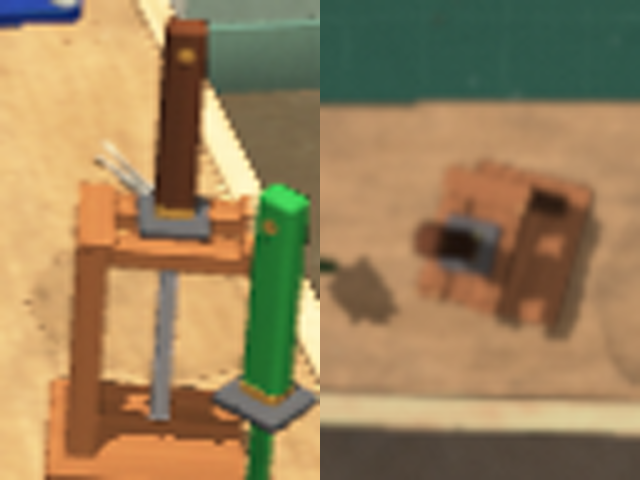

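View pics/bed.png

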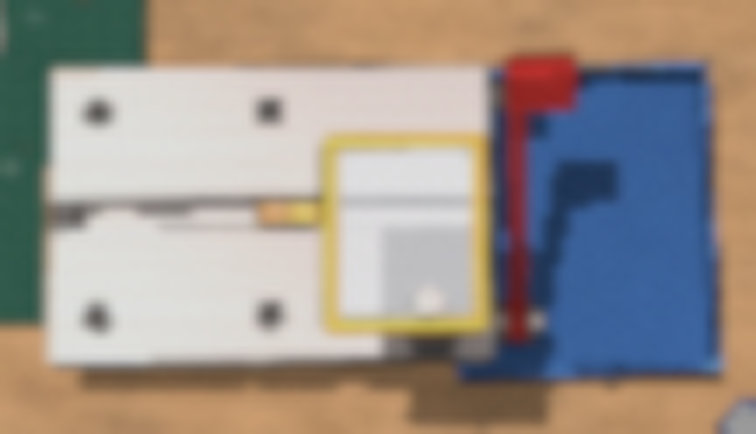

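Crop: the brown-handled scraper (crop (185,120)) has its grey collar sitting on the fork. The post is at left (world +x) and the opening faces the robot. Bed: slot row about 207, scrap at crop (290,212), the guard right of it, and the latch raised at (520,80).

```bash
python3 - <<'E'
from h import *
c=bot.camera("top")
a=np.array(c["attitude"],float); M=R.from_quat(a).as_matrix()
def pl(u,v,z):
    n=cv2.undistortPoints(np.array([[[u,v]]],float),c["mtx"],np.array(c["D"]))[0,0]
    r=M@np.array([n[0],n[1],1]); e=np.array(c["eye"]); return (e+r*(z-e[2])/r[2])[:2]*1000
for n,x,y,z in(("TL",48,68,.055),("BL",48,362,.055),("TR",490,69,.055),("slotL",60,212,.055),("scrapL",256,213,.052),("guardTL",325,137,.176),("guardBL",325,330,.176),("guardTR",488,137,.176),("guardBR",488,330,.176),("latchtab",540,85,.147)):
    print(n,np.round(pl(260+x/7,222+y/7,z),1))
P,u,v=cloud(c)
rect(box(P,[.48,.05,.05],[.66,.23,.06]),"bed left")
s=bot.camera("side"); Q,_,_=cloud(s)
rect(box(Q,[.48,.05,.05],[.66,.23,.06]),"bed left side")
for q,n in((P,"t"),(Q,"s")): rect(box(q,[.41,.28,.119],[.46,.33,.128]),"collar "+n); rect(box(q,[.41,.28,.135],[.46,.33,.2]),"hand "+n)
print(bot.get_obs()["clock"])
E
```

```text
TL [623.2 193.3]
BL [502.6 188.6]
TR [626.1  12.1]
slotL [563.8 186. ]
scrapL [565.3 106.3]
guardTL [577.9  72.8]
guardBL [506.6  71. ]
guardTR [579.   12.7]
guardBR [507.7  11.5]
latchtab [603.8  -6.7]
bed left 1548 [565.1 121. ] [118.8 140.1] 1.0 zmed 55.6
bed left side 1410 [568.3 123.1] [119.8 148.6] 1.9 zmed 54.9
collar t 95 [436.1 301.5] [40.3 49.3] 86.2 zmed 121.8
hand t 45 [433.1 300.7] [ 4.7 17.7] 85.0 zmed 171.1
collar s 87 [442.7 304.3] [28.8 50.1] 63.3 zmed 121.3
hand s 249 [436.8 309.1] [13.5 18.9] 69.3 zmed 168.5
1.8
```

>>> carry_out:
  increments: [6,-1,0,-2,0,6,-4,-0.8,-2,0,6,-5,-1,-1,0,6,-5,-1,0,0,6,-5,-1,0,0]

```text
clock: 2.42
eef_pos: [0.3526, 0.3598, 0.2596]
tool_rot: [0.181, 0.984, 0.0, 0.0]
ft_force: [-0.3, -0.1, -0.8]
grip_width: 0.0598
grasp_force: 0.0
```

>>> carry_out:
  increments: [6,-5,-1,0,0,6,-3,-0.7,0,0,6,-1.5,-0.3,0,0,6,0,0,0,-0.155,6,0,0,0,0]

```text
clock: 3.05
eef_pos: [0.4326, 0.3084, 0.2592]
tool_rot: [0.105, 0.994, 0.0, -0.0]
ft_force: [-0.1, -0.4, 0.3]
grip_width: 0.0604
grasp_force: 0.0
```

```bash
cat >> h.py <<'E'
def delta(p,yaw=None):
    "increments (cm, rad) in tool axes from present pose to TCP world p (m), closing-axis yaw in deg"
    o=bot.get_obs(); M=R.from_quat(o["tool_rot"]).as_matrix()
    y=np.degrees(np.arctan2(M[1,1],M[0,1]))
    np.set_printoptions(precision=4,suppress=True)
    print("t",round(o["clock"],2),"tcp",np.array(o["eef_pos"]),"closeyaw",round(y,2),"tilt",np.round(M[:,2],3),"w",round(o["grip_width"],4),"gf",o["grasp_force"],"F",np.array(o["ft_force"]),"q",np.array(o["joint_pos"]))
    print("d_cm",100*M.T@(np.array(p)-np.array(o["eef_pos"])), "turn",None if yaw is None else -np.radians(yaw-y))
    print("toolx",M[:,0],"tooly",M[:,1])
E
python3 - <<'E'
from h import *
delta([.4335,.3065,.146],78)
s=bot.camera("side"); t=bot.camera("top")
for c in(s,t):
    for n in("scraper_collar","scraper"):print(n,[(round(r["p"],2),w(c,r["xyz"])) for r in bot.place_of(c,n)[:3]])
cv2.imwrite("pics/g.png",np.hstack([cv2.resize(s["pixels"][200:360,320:480],(400,400)),cv2.resize(t["pixels"][240:340,170:270],(400,400))]))
E
```

```text
t 3.05 tcp [0.4326 0.3084 0.2592] closeyaw 77.97 tilt [-0.  0. -1.] w 0.0604 gf 0.0 F [-0.1045 -0.3956  0.2863] q [0.6191 0.2896 0.1995 1.4808 0.0004 0.8292]
d_cm [-0.1306 -0.1723 11.3169] turn -0.0005697053211316721
toolx [-0.978   0.2085  0.0004] tooly [0.2085 0.978  0.0001]
scraper_collar [(0.92, array([0.4345, 0.305 , 0.1122])), (0.67, array([0.7407, 0.0789, 0.0986])), (0.66, array([0.422 , 0.4136, 0.1036]))]
scraper [(0.92, array([0.4359, 0.3067, 0.0156])), (0.87, array([0.7385, 0.0837, 0.002 ])), (0.84, array([ 0.4245,  0.4141, -0.0014]))]
scraper_collar [(0.56, array([0.737 , 0.0827, 0.1008])), (0.41, array([0.4298, 0.3066, 0.1167]))]
scraper [(0.65, array([0.7347, 0.0855, 0.0012]))]
```

View pics/g.png

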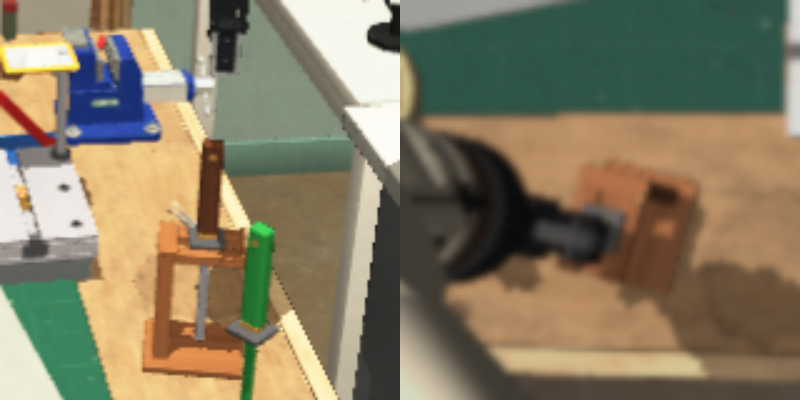

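The crop shows the fingers (side crop (228,55)) above the brown handle at (210,185). I'll descend and grip.

>>> carry_out:
  increments: [6,-0.1,-0.2,2,0,6,0,0,3,0,6,0,0,3,0,6,0,0,2.3,0,6,0,0,1,0]

```text
clock: 3.98
eef_pos: [0.4326, 0.3055, 0.1448]
tool_rot: [0.104, 0.995, -0.001, -0.001]
ft_force: [0.4, -0.6, 0.6]
grip_width: 0.0602
grasp_force: 0.0
```

>>> carry_out:
  increments: [0.8,0,0,0,0,0.8,0,0,0,0,0.8,0,0,0,0,0.8,0,0,0,0,0.8,0,0,0,0]

```text
clock: 4.6
eef_pos: [0.4342, 0.3064, 0.1473]
tool_rot: [0.104, 0.995, 0.001, 0.001]
ft_force: [-0.0, 0.0, 5.8]
grip_width: 0.0135
grasp_force: 59.6
```

```bash
python3 - <<'E'
from h import *
delta([.5654,.1475,.35],1.4)
E
```

```text
t 4.6 tcp [0.4342 0.3064 0.1473] closeyaw 78.03 tilt [ 0.002  0.001 -1.   ] w 0.0135 gf 59.63458836078644 F [-0.0063  0.0269  5.8152] q [ 0.6145  0.3346 -0.0306  1.2032  0.      0.8234]
d_cm [-16.1594 -12.7878 -20.2627] turn 1.3374566083977253
toolx [-0.9783  0.2074 -0.0016] tooly [0.2074 0.9783 0.0018]
```

>>> carry_out:
  increments: [0.8,0,0,-1,0,0.8,0,0,-3,0,0.8,0,0,-4,0,0.8,0,0,-4,0,0.8,0,0,-1,0]

```text
clock: 5.22
eef_pos: [0.4345, 0.3066, 0.2791]
tool_rot: [0.104, 0.995, 0.002, 0.002]
ft_force: [-0.1, 0.3, -0.5]
grip_width: 0.0135
grasp_force: 59.0
```

>>> carry_out:
  increments: [0.8,-2,-1.5,0,0,0.8,-4,-3,0,0,0.8,-4,-3,0,0,0.8,-4,-3,0,0,0.8,-1.9,-1.4,0,0]

```text
clock: 5.85
eef_pos: [0.565, 0.1543, 0.2743]
tool_rot: [0.106, 0.994, -0.001, -0.001]
ft_force: [-0.4, -0.5, -1.4]
grip_width: 0.0134
grasp_force: 58.9
```

>>> carry_out:
  increments: [0.8,0,0,0,0.14,0.8,0,0,0,0.15,0.8,0,0,0,0.15,0.8,0,0,0,0.15,0.8,0,0,0,0.15]

```text
clock: 6.48
eef_pos: [0.5636, 0.157, 0.2751]
tool_rot: [0.459, 0.889, -0.001, -0.001]
ft_force: [0.1, 0.2, -0.7]
grip_width: 0.0133
grasp_force: 58.9
```

>>> carry_out:
  increments: [0.8,0,0,0,0.15,0.8,0,0,0,0.15,0.8,0,0,0,0.15,0.8,0,0,0,0.147,0.8,0,0,0,0]

```text
clock: 7.1
eef_pos: [0.5637, 0.157, 0.2753]
tool_rot: [0.697, 0.717, -0.001, -0.001]
ft_force: [-0.1, -0.3, -1.1]
grip_width: 0.0133
grasp_force: 58.9
```

```bash
python3 - <<'E'
from h import *
delta([.5652,.1575,.23],1.4)
s=bot.camera("side"); t=bot.camera("top")
for c in(s,t):
    for n in("scraper_collar","scraper","slot_exit","bed","scrap"):print(n,[(round(r["p"],2),w(c,r["xyz"])) for r in bot.place_of(c,n)[:3]])
cv2.imwrite("pics/i.png",cv2.resize(s["pixels"][190:320,270:400],(600,600),interpolation=cv2.INTER_CUBIC))
E
```

```text
t 7.1 tcp [0.5637 0.157  0.2753] closeyaw 1.58 tilt [-0.002 -0.    -1.   ] w 0.0133 gf 58.93018662929535 F [-0.0637 -0.2555 -1.0612] q [0.2714 0.4056 0.4064 1.5736 0.0003 1.8147]
d_cm [0.0496 0.1577 4.5285] turn 0.0030600242088922053
toolx [-0.0275  0.9996 -0.0002] tooly [ 0.9996  0.0275 -0.002 ]
scraper_collar [(0.87, array([0.7372, 0.0821, 0.0971])), (0.85, array([0.5659, 0.1579, 0.2435])), (0.71, array([0.4219, 0.4127, 0.1043]))]
scraper [(0.95, array([0.7435, 0.08  , 0.0046])), (0.87, array([ 0.4237,  0.4136, -0.0038])), (0.82, array([0.5615, 0.1538, 0.1455]))]
slot_exit [(0.55, array([0.5664, 0.0093, 0.0534]))]
bed [(0.77, array([0.5695, 0.101 , 0.0009])), (0.59, array([ 0.5299, -0.    ,  0.0492]))]
scrap [(0.48, array([0.566 , 0.0914, 0.0347]))]
scraper_collar [(0.71, array([0.4201, 0.4176, 0.0974])), (0.5, array([0.737 , 0.0829, 0.1046]))]
scraper [(0.58, array([0.4224, 0.4146, 0.0049])), (0.5, array([ 0.7344,  0.0841, -0.0035]))]
slot_exit [(0.71, array([0.5622, 0.0131, 0.0555]))]
bed [(0.88, array([0.5666, 0.1052, 0.0009]))]
scrap [(0.39, array([0.5675, 0.0952, 0.0363]))]
```

View pics/i.png

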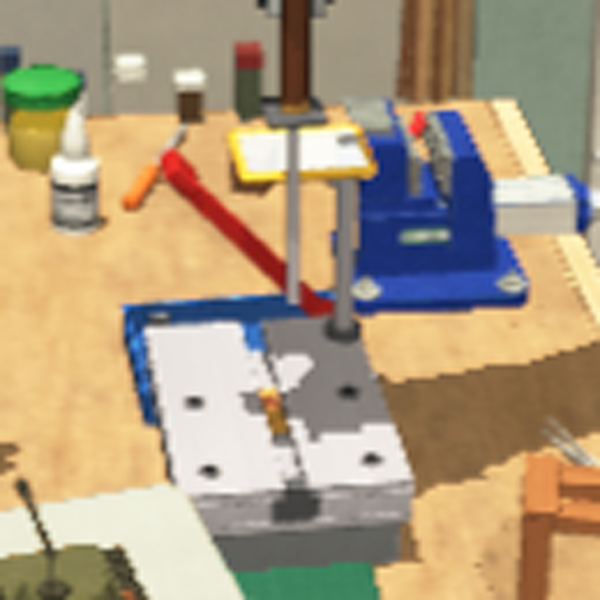

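Scraper held upright; its tip is at crop (292,300), the slot runs (265,350)–(297,485), and the scrap is at (272,410). I'll measure the lateral offset in the same image.

```bash
python3 - <<'E'
from h import *
c=bot.camera("side")
np.set_printoptions(precision=4,suppress=True)
M=R.from_quat(c["attitude"]).as_matrix();e=np.array(c["eye"])
def ray(x,y):
    n=cv2.undistortPoints(np.array([[[270+x*130/600,190+y*130/600]]],float),c["mtx"],np.array(c["D"]))[0,0]
    return M@np.array([n[0],n[1],1])
def pl(x,y,ax,v):
    r=ray(x,y); return e+r*(v-e[ax])/r[ax]
for p in((297,488),(290,447),(280,430),(265,388),(263,345)): print("slot",p,pl(*p,2,.055))
print("tip",pl(292,302,1,.157),"collar",pl(294,122,1,.157),"handle",pl(294,60,1,.157))
for p in((150,325),(330,330),(175,490),(412,485)): print("bed corner",pl(*p,2,.055))
# intensity-based slot centre: dark columns on rows of the full image
g=cv2.cvtColor(c["pixels"],cv2.COLOR_BGR2GRAY)
for v in range(284,297,2): print(v,g[v,322:344])
E
```

```text
slot (297, 488) [0.5658 0.1938 0.055 ]
slot (290, 447) [0.5648 0.1539 0.055 ]
slot (280, 430) [0.5681 0.1363 0.055 ]
slot (265, 388) [0.5713 0.0915 0.055 ]
slot (263, 345) [0.5674 0.0433 0.055 ]
tip [0.5647 0.157  0.1415] collar [0.5644 0.157  0.24  ] handle [0.5646 0.157  0.2724]
bed corner [0.6288 0.0135 0.055 ]
bed corner [0.5279 0.0296 0.055 ]
bed corner [0.6272 0.1897 0.055 ]
bed corner [0.5078 0.1965 0.055 ]
284 [234 234 235 235 234 238 211 105 106 104 102 192 236 211 161 162 161 203
 234 235 235 235]
286 [235 234 236 235 235 235 221 177 158 156 157 137 188 235 235 235 234 234
 234 236 236 236]
288 [236 235 235 236 236 235 238 236 230 231 231 196 165 224 235 235 235 235
 235 236 236 236]
290 [237 235 234 236 236 235 235 235 234 232 230 207 127 191 240 235 235 235
 235 235 235 236]
292 [237 236 235 235 235 235 235 235 221 208 228 225 189 134 200 234 234 235
 235 235 235 236]
294 [237 236 234 234 235 235 235 235 226 172 116 118 119 119 170 222 231 231
 231 229 224 224]
296 [224 221 208 189 187 170 145 143 137 101  63  65  67  68  77  94 113 138
 161 162 160 160]
```

>>> carry_out:
  increments: [0.8,0,0.2,2,0,0.8,0,0,3,0,0.8,0,0,2,0,0.8,0,0,0.8,0,0.8,0,0,0,0]

```text
clock: 8.38
eef_pos: [0.5663, 0.1565, 0.1981]
tool_rot: [0.698, 0.716, -0.0, -0.0]
ft_force: [0.0, 0.0, -1.3]
grip_width: 0.0133
grasp_force: 58.9
```

>>> carry_out:
  increments: [0.8,0,0,0.4,0,0.8,0,0,0.3,0,0.8,0,0,0.3,0,0.8,0,0,0.3,0,0.8,0,0,0,0]

```text
clock: 9.0
eef_pos: [0.5662, 0.1566, 0.1849]
tool_rot: [0.698, 0.716, -0.0, -0.0]
ft_force: [-1.0, 0.0, -1.2]
grip_width: 0.0132
grasp_force: 58.9
```

```bash
python3 - <<'E'
from h import *
delta([.5652,.1575,.175],1.4)
s=bot.camera("side");cv2.imwrite("pics/j.png",cv2.resize(s["pixels"][210:310,280:380],(500,500),interpolation=cv2.INTER_CUBIC))
E
```

```text
t 9.0 tcp [0.5662 0.1566 0.1849] closeyaw 1.43 tilt [-0.001 -0.    -1.   ] w 0.0132 gf 58.89060437679291 F [-0.9705  0.0156 -1.1529] q [ 0.2698  0.4265  0.2056  1.3506 -0.      1.8155]
d_cm [ 0.097  -0.0963  0.9886] turn 0.0005882019831065823
toolx [-0.025   0.9997 -0.0002] tooly [ 0.9997  0.025  -0.0006]
```

View pics/j.png

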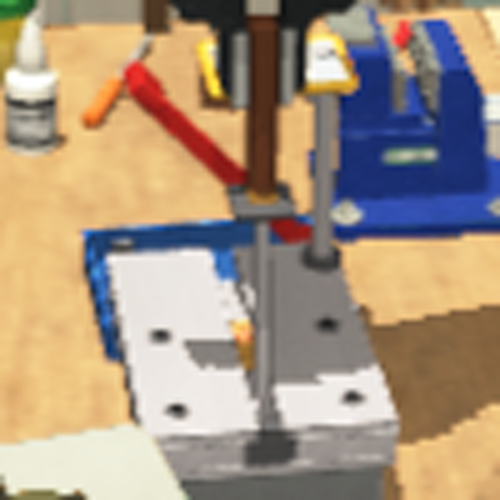

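Blade tip is at the slot mouth (crop (263,425)), with slight side contact pushing towards -x. I'll shift 1 mm and go deeper.

>>> carry_out:
  increments: [0.8,0,-0.1,0,0,0.8,0,0,0.3,0,0.8,0,0,0.3,0,0.8,0,0,0.3,0,0.8,0,0,0,0]

```text
clock: 9.68
eef_pos: [0.5652, 0.1565, 0.1757]
tool_rot: [0.698, 0.716, -0.0, -0.0]
ft_force: [-0.1, -1.3, -1.3]
grip_width: 0.0133
grasp_force: 58.9
```

>>> carry_out:
  increments: [0.8,1,0,0,0,0.8,1.2,0,0,0,0.8,0.7,0,0.03,0,0.8,0.7,0,0.06,0,0.8,0.7,0,0.1,0]

```text
clock: 10.3
eef_pos: [0.5645, 0.1997, 0.1745]
tool_rot: [0.698, 0.716, -0.0, 0.0]
ft_force: [0.1, -5.7, 1.8]
grip_width: 0.0128
grasp_force: 59.4
```

```bash
cat > tilt.py <<'E'
from h import *
# scraper axis from side+top masks: world points of handle via depth
delta([.5652,.1575,.175],1.4)
o=bot.get_obs(); tcp=np.array(o["eef_pos"])
for n in("side",):
    c=bot.camera(n); ms=[r for r in bot.regions_of(c,"scraper")[:6]]
    P,u,v=cloud(c)
    for r in ms:
        m=r["mask"][v,u]; Q=P[m]; Q=Q[np.linalg.norm(Q[:,:2]-tcp[:2],axis=1)<.2]
        Q=Q[Q[:,2]<.33]
        if len(Q)<30: continue
        d=np.median(Q,0); q=Q[np.linalg.norm(Q-d,axis=1)<.12]
        a=np.linalg.svd(q-q.mean(0),full_matrices=False)[2][0]; a*=np.sign(a[2])
        print(n,round(r["p"],2),len(q),"mid",q.mean(0),"axis",a,"lean deg in +y",np.degrees(np.arctan2(a[1],a[2])),"z range",q[:,2].min(),q[:,2].max())
    for t in("scraper","scraper_collar","scrap"): print(t,[(round(r["p"],2),w(c,r["xyz"])) for r in bot.place_of(c,t)[:3]])
E
python3 tilt.py
```

```text
t 10.3 tcp [0.5645 0.1997 0.1745] closeyaw 1.42 tilt [ 0.001 -0.001 -1.   ] w 0.0128 gf 59.41793382167816 F [ 0.1218 -5.6807  1.8252] q [ 0.3405  0.4532  0.2199  1.3372 -0.0009  1.8865]
d_cm [-4.2162 -0.0338 -0.0471] turn 0.0003627022469333576
toolx [-0.0248  0.9997 -0.0008] tooly [0.9997 0.0248 0.0005]
side 0.71 403 mid [0.5661 0.1992 0.1671] axis [-0.0063  0.1611  0.9869] lean deg in +y 9.272285237251747 z range 0.05564514887683081 0.23918576926342777
side 0.56 2191 mid [0.5671 0.1401 0.0465] axis [ 0.128  -0.9807  0.1478] lean deg in +y -81.43080114234634 z range -0.0009210106362756987 0.0944068093640772
scraper [(0.97, array([0.7383, 0.0841, 0.0011])), (0.55, array([0.5652, 0.1755, 0.048 ])), (0.41, array([0.5271, 0.0022, 0.0476]))]
scraper_collar [(0.96, array([0.7382, 0.0786, 0.0988])), (0.9, array([0.4239, 0.415 , 0.1023])), (0.82, array([0.5664, 0.1911, 0.1443]))]
scrap [(0.61, array([0.5662, 0.0884, 0.034 ]))]
```

>>> carry_out:
  increments: [0.8,1.4,0,0.35,0,0.8,1.4,0,0.5,0,0.8,1.3,0,0.6,0,0.8,1.25,0,0.75,0,0.8,0,0,0,0]

```text
clock: 11.18
eef_pos: [0.5623, 0.2547, 0.1511]
tool_rot: [0.697, 0.717, -0.0, -0.001]
ft_force: [1.1, -1.0, -1.4]
grip_width: 0.0131
grasp_force: 58.5
```

```bash
python3 tilt.py
```

```text
t 11.18 tcp [0.5623 0.2547 0.1511] closeyaw 1.55 tilt [-0.002  0.001 -1.   ] w 0.0131 gf 58.46176743507385 F [ 1.0776 -1.0462 -1.3679] q [0.4246 0.5034 0.2385 1.3072 0.0012 1.9684]
d_cm [-9.7191  0.023  -2.4005] turn 0.0026011722532076976
toolx [-0.027   0.9996  0.0006] tooly [ 0.9996  0.027  -0.0016]
side 0.93 20 mid [0.3929 0.3096 0.0182] axis [0.1897 0.275  0.9425] lean deg in +y 16.26806798700984 z range -0.0021880453966361957 0.11687525053527725
side 0.85 313 mid [0.565  0.2352 0.1499] axis [-0.0152  0.4944  0.8691] lean deg in +y 29.635614076606878 z range 0.05731751483936831 0.21616582591730293
scraper [(0.93, array([ 0.422 ,  0.4154, -0.001 ])), (0.76, array([0.5633, 0.1667, 0.0426])), (0.74, array([0.7386, 0.0836, 0.0033]))]
scraper_collar [(0.98, array([0.4226, 0.4118, 0.1009])), (0.82, array([0.5655, 0.2156, 0.1272])), (0.8, array([0.7373, 0.08  , 0.0976]))]
scrap [(0.33, array([0.5281, 0.0014, 0.0542]))]
```

>>> carry_out:
  increments: [0.8,1.0,0,0.6,0,0.8,0.95,0,0.7,0,0.8,0,0,0,0,0.8,-0.5,0,0,0,0.8,0,0,0,0]

```text
clock: 12.05
eef_pos: [0.5623, 0.2675, 0.139]
tool_rot: [0.698, 0.716, -0.0, -0.001]
ft_force: [0.3, 0.0, -1.4]
grip_width: 0.0134
grasp_force: 58.3
```

```bash
python3 tilt.py
```

```text
t 12.05 tcp [0.5623 0.2675 0.139 ] closeyaw 1.41 tilt [-0.001  0.001 -1.   ] w 0.0134 gf 58.34128439426422 F [ 0.2699  0.0234 -1.3801] q [0.4434 0.5202 0.2342 1.2854 0.0011 1.9896]
d_cm [-10.9974   0.0137  -3.6116] turn 0.00015585276291080918
toolx [-0.0246  0.9997  0.0007] tooly [ 0.9997  0.0246 -0.001 ]
side 0.9 153 mid [0.4313 0.4145 0.1263] axis [0.0118 0.0056 0.9999] lean deg in +y 0.3190213088493071 z range 0.009111704255824415 0.19731871067612528
side 0.8 271 mid [0.5651 0.2424 0.1419] axis [-0.0195  0.6006  0.7993] lean deg in +y 36.92352107251239 z range 0.05031829019341916 0.20373975669049804
scraper [(0.9, array([ 0.4213,  0.4097, -0.0039])), (0.76, array([0.7401, 0.0839, 0.0026]))]
scraper_collar [(0.78, array([0.4194, 0.4147, 0.104 ])), (0.68, array([0.7377, 0.0808, 0.0973])), (0.55, array([0.5678, 0.2225, 0.1219]))]
scrap [(0.37, array([0.5657, 0.088 , 0.0362]))]
```

>>> carry_out:
  increments: [0.8,0,0,-0.3,0,0.8,-1.5,0,0,0,0.8,-2,0,0,0,0.8,-1.5,0,0,0,0.8,-1,0,0,0]

```text
clock: 12.92
eef_pos: [0.5642, 0.206, 0.1425]
tool_rot: [0.699, 0.715, 0.0, -0.0]
ft_force: [0.4, -0.2, -0.4]
grip_width: 0.0136
grasp_force: 58.4
```

>>> carry_out:
  increments: [0.8,-1,0,0,0,0.8,-1,0,0,0,0.8,-1,0,0,0,0.8,-1,0,0,0,0.8,0,0,0,0]

```text
clock: 13.55
eef_pos: [0.5651, 0.1667, 0.1423]
tool_rot: [0.699, 0.716, -0.0, 0.0]
ft_force: [0.2, -0.1, -0.5]
grip_width: 0.0133
grasp_force: 58.4
```

```bash
python3 tilt.py; python3 - <<'E'
from h import *
c=bot.camera("side");t=bot.camera("top")
cv2.imwrite("pics/k.png",np.hstack([cv2.resize(c["pixels"][200:310,275:385],(400,400),interpolation=cv2.INTER_CUBIC),cv2.resize(t["pixels"][205:295,270:360],(400,400),interpolation=cv2.INTER_CUBIC)]))
E
```

```text
t 13.55 tcp [0.5651 0.1667 0.1423] closeyaw 1.37 tilt [-0. -0. -1.] w 0.0133 gf 58.35728466510773 F [ 0.1777 -0.086  -0.5491] q [ 0.287   0.4514  0.132   1.2516 -0.0003  1.8339]
d_cm [-0.9213 -0.0152 -3.2728] turn -0.000510941515575406
toolx [-0.0239  0.9997 -0.0004] tooly [ 0.9997  0.0239 -0.0002]
side 0.57 394 mid [0.7394 0.0866 0.1189] axis [-0.0057  0.0224  0.9997] lean deg in +y 1.2815853909677501 z range 0.005417506334613242 0.1963985701770059
side 0.48 231 mid [0.5675 0.1448 0.1488] axis [-0.01    0.5991  0.8006] lean deg in +y 36.80850303271923 z range 0.06273833033118226 0.20598689148436877
scraper [(0.79, array([0.5665, 0.06  , 0.047 ])), (0.71, array([0.7425, 0.0832, 0.0025])), (0.7, array([0.4244, 0.4128, 0.    ]))]
scraper_collar [(0.93, array([0.4228, 0.4102, 0.1062])), (0.56, array([0.5675, 0.1232, 0.1248])), (0.47, array([0.5297, 0.0009, 0.051 ]))]
scrap [(0.56, array([0.5674, 0.0402, 0.0355]))]
```

View pics/k.png

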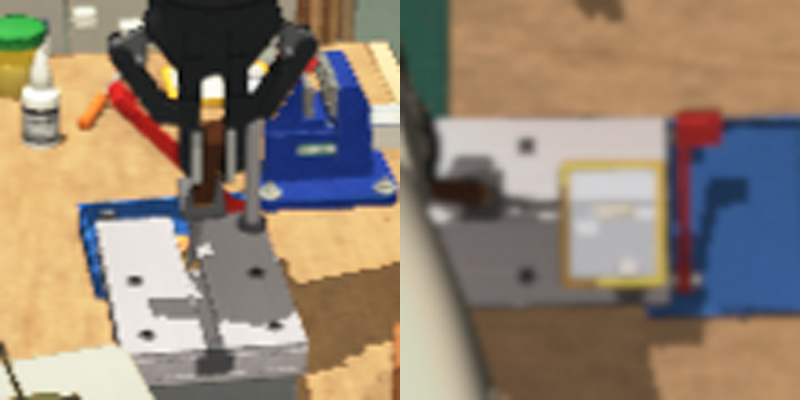

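Scrap now sits under the guard (top crop (615,210)), with the scraper behind it at (470,190). Pushing on.

>>> carry_out:
  increments: [0.8,-0.7,0,0,0,0.8,-0.7,0,0,0,0.8,-0.7,0,0,0,0.8,-0.7,0,0,0,0.8,-0.7,0,0,0]

```text
clock: 14.52
eef_pos: [0.566, 0.132, 0.1423]
tool_rot: [0.698, 0.716, 0.0, -0.0]
ft_force: [0.7, 0.9, -0.3]
grip_width: 0.0135
grasp_force: 58.4
```

>>> carry_out:
  increments: [0.8,-0.4,0,0,0,0.8,-0.3,0,0,0,0.8,-0.3,0,0,0,0.8,-0.2,0,0,0,0.8,0,0,0,0]

```text
clock: 15.15
eef_pos: [0.5663, 0.1205, 0.1423]
tool_rot: [0.698, 0.716, -0.0, 0.0]
ft_force: [0.1, 0.1, -0.7]
grip_width: 0.0133
grasp_force: 58.4
```

```bash
cat > sc.py <<'E'
from h import *
delta([.5652,.1575,.175],1.4)
for n in("side","top"):
    c=bot.camera(n)
    for t in("scrap","scrap_mid","tray"): print(n,t,[(round(r["p"],2),w(c,r["xyz"])) for r in bot.place_of(c,t)[:3]])
    if n=="side": print([(round(r["p"],2),w(c,r["xyz"])) for r in bot.place_of(c,"scraper")[:4]],[(round(r["p"],2),w(c,r["xyz"])) for r in bot.place_of(c,"scraper_collar")[:4]])
E
python3 sc.py
```

```text
t 15.15 tcp [0.5663 0.1205 0.1423] closeyaw 1.43 tilt [ 0. -0. -1.] w 0.0133 gf 58.35633873939514 F [ 0.091   0.1023 -0.7128] q [ 0.2097  0.4313  0.1006  1.2401 -0.0001  1.7556]
d_cm [ 3.7029 -0.0205 -3.2714] turn 0.0004828332738627017
toolx [-0.0249  0.9997 -0.0001] tooly [ 0.9997  0.0249 -0.    ]
side scrap []
side scrap_mid []
side tray [(0.68, array([ 0.5763, -0.0294,  0.0011]))]
[(0.93, array([ 0.4241,  0.4148, -0.0031])), (0.67, array([0.5694, 0.0148, 0.0451])), (0.67, array([0.7437, 0.0844, 0.0023]))] [(0.66, array([0.7398, 0.08  , 0.0997])), (0.63, array([0.5653, 0.0768, 0.1264])), (0.63, array([0.4227, 0.4118, 0.1009])), (0.44, array([ 0.6841, -0.3454, -0.0028]))]
top scrap [(0.6, array([0.5669, 0.0048, 0.0324]))]
top scrap_mid [(0.39, array([ 0.5706, -0.0006,  0.0379]))]
top tray [(0.94, array([ 0.571 , -0.0241, -0.0004]))]
```

>>> carry_out:
  increments: [0.8,-0.3,0,0,0,0.8,-0.3,0,0,0,0.8,-0.2,0,0,0,0.8,0,0,0,0,0.8,0,0,0,0]

```text
clock: 16.27
eef_pos: [0.5665, 0.1126, 0.1423]
tool_rot: [0.698, 0.716, 0.0, -0.0]
ft_force: [-0.0, 0.5, -0.8]
grip_width: 0.0133
grasp_force: 58.4
```

```bash
python3 sc.py; python3 - <<'E'
from h import *
c=bot.camera("side");t=bot.camera("top")
cv2.imwrite("pics/l.png",np.hstack([cv2.resize(c["pixels"][200:300,275:375],(400,400),interpolation=cv2.INTER_CUBIC),cv2.resize(t["pixels"][215:285,300:370],(400,400),interpolation=cv2.INTER_CUBIC)]))
E
```

```text
t 16.27 tcp [0.5665 0.1126 0.1423] closeyaw 1.43 tilt [ 0.  0. -1.] w 0.0133 gf 58.356642723083496 F [-0.0378  0.5109 -0.8356] q [0.1961 0.4285 0.0963 1.2386 0.0001 1.742 ]
d_cm [ 4.4942 -0.0223 -3.2661] turn 0.00046789853991432306
toolx [-0.0249  0.9997  0.0001] tooly [0.9997 0.0249 0.0001]
side scrap []
side scrap_mid [(0.35, array([ 0.5737, -0.0283,  0.0035]))]
side tray [(0.75, array([ 0.5753, -0.0299,  0.0025])), (0.61, array([0.5674, 0.0099, 0.0561]))]
[(0.87, array([0.7409, 0.0859, 0.0012])), (0.5, array([0.5667, 0.0055, 0.0472])), (0.4, array([ 0.6848, -0.3482,  0.0009]))] [(0.97, array([0.7417, 0.0786, 0.0995])), (0.96, array([0.4241, 0.4137, 0.1031])), (0.7, array([0.5711, 0.07  , 0.1261]))]
top scrap [(0.48, array([ 0.5809, -0.0241,  0.0204]))]
top scrap_mid [(0.5, array([ 0.5817, -0.0227,  0.01  ]))]
top tray [(0.58, array([ 0.5731, -0.0248,  0.0016]))]
```

View pics/l.png

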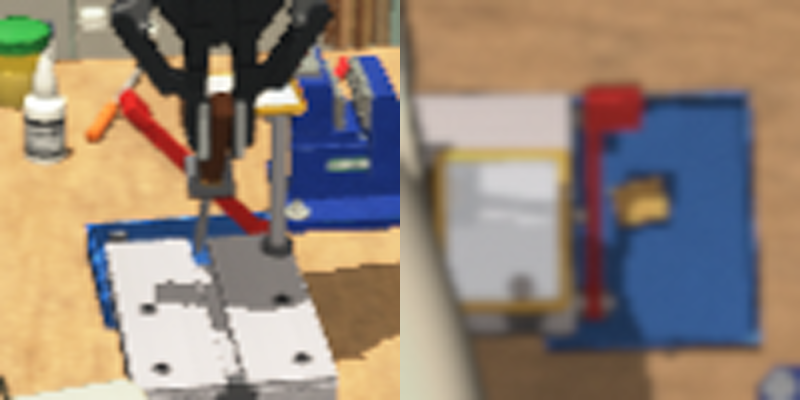

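Scrap is out of the slot and lies in the tray (top crop (640,203)). I'll withdraw and then set the scraper upright in the grip against the bed's closed end face.

>>> carry_out:
  increments: [0.8,2,0,0,0,0.8,3,0,0,0,0.8,3,0,0,0,0.8,1,0,-3,0,0.8,0,0,-3,0]

```text
clock: 17.5
eef_pos: [0.5635, 0.205, 0.2024]
tool_rot: [0.697, 0.717, -0.0, -0.001]
ft_force: [0.4, 0.6, -0.9]
grip_width: 0.0131
grasp_force: 58.6
```

>>> carry_out:
  increments: [0.8,2,0.5,0,0,0.8,4,0.5,0,0,0.8,4,0.5,0,0,0.8,2,0,0,0,0.8,0,0,3,0]

```text
clock: 18.12
eef_pos: [0.577, 0.3266, 0.1733]
tool_rot: [0.697, 0.717, 0.002, 0.001]
ft_force: [1.1, -0.3, -1.4]
grip_width: 0.0134
grasp_force: 58.7
```

>>> carry_out:
  increments: [0.8,0,0,2,0,0.8,0,0,1.5,0,0.8,0,0,0,0,0.8,0,0,0,0,0.8,0,0,0,0]

```text
clock: 18.75
eef_pos: [0.577, 0.3232, 0.1387]
tool_rot: [0.698, 0.716, 0.001, 0.0]
ft_force: [-0.9, -0.0, -0.2]
grip_width: 0.0133
grasp_force: 58.7
```

```bash
python3 tilt.py
```

```text
t 18.75 tcp [0.577  0.3232 0.1387] closeyaw 1.42 tilt [ 0.002  0.001 -1.   ] w 0.0133 gf 58.70510637760162 F [-0.9074 -0.0207 -0.1875] q [0.5106 0.5979 0.3645 1.335  0.     2.0566]
d_cm [-16.5327  -1.5814  -3.6545] turn 0.00035320369038118875
toolx [-0.0248  0.9997  0.0011] tooly [0.9997 0.0248 0.0021]
side 0.74 277 mid [0.5796 0.3002 0.1435] axis [-0.0246  0.5868  0.8094] lean deg in +y 35.94314175676459 z range 0.04663342786623159 0.20430446803419566
scraper [(0.87, array([ 0.4254,  0.4138, -0.0025])), (0.71, array([0.579 , 0.2161, 0.0425])), (0.62, array([0.7401, 0.0818, 0.0036]))]
scraper_collar [(0.71, array([0.5786, 0.2792, 0.1221])), (0.58, array([0.7377, 0.0818, 0.0969])), (0.55, array([0.4215, 0.4133, 0.1048]))]
scrap []
```

>>> carry_out:
  increments: [0.8,-1.2,0,0,0,0.8,-0.9,0,0,0,0.8,-1.3,0,-0.9,0,0.8,-1.4,0,-0.9,0,0.8,-1.4,0,-0.8,0]

```text
clock: 19.62
eef_pos: [0.5779, 0.2603, 0.1644]
tool_rot: [0.698, 0.716, 0.001, -0.0]
ft_force: [-1.0, 2.7, -2.1]
grip_width: 0.0134
grasp_force: 59.1
```

```bash
python3 tilt.py
```

```text
t 19.62 tcp [0.5779 0.2603 0.1644] closeyaw 1.43 tilt [ 0.     0.001 -1.   ] w 0.0134 gf 59.09644961357117 F [-1.0425  2.7354 -2.056 ] q [0.4228 0.5296 0.3163 1.3566 0.0008 1.9687]
d_cm [-10.2471  -1.5252  -1.0764] turn 0.0005368456176663321
toolx [-0.025   0.9997  0.0011] tooly [0.9997 0.025  0.0005]
side 0.79 383 mid [0.5804 0.2438 0.1541] axis [-0.0103  0.406   0.9138] lean deg in +y 23.954700387075043 z range 0.04413235825193873 0.2293694556403465
scraper [(0.77, array([0.5788, 0.1941, 0.0477])), (0.72, array([0.7388, 0.0821, 0.004 ])), (0.56, array([0.4216, 0.4106, 0.0011]))]
scraper_collar [(0.87, array([0.5797, 0.2309, 0.1389])), (0.77, array([0.4205, 0.4138, 0.1021])), (0.66, array([0.7383, 0.0814, 0.0964]))]
scrap [(0.51, array([0.58  , 0.2321, 0.1375])), (0.3, array([0.5446, 0.0447, 0.1689]))]
```

>>> carry_out:
  increments: [0.8,-1.45,0,-0.5,0,0.8,-1.5,0,-0.4,0,0.8,-1.5,0,-0.25,0,0.8,-1.3,0,-0.1,0,0.8,0,0,0,0]

```text
clock: 20.5
eef_pos: [0.5794, 0.2016, 0.1762]
tool_rot: [0.699, 0.715, -0.0, 0.001]
ft_force: [0.1, 0.8, -0.3]
grip_width: 0.0135
grasp_force: 59.6
```

```bash
python3 tilt.py
```

```text
t 20.5 tcp [0.5794 0.2016 0.1762] closeyaw 1.32 tilt [ 0.    -0.001 -1.   ] w 0.0135 gf 59.62750554084778 F [ 0.0534  0.8191 -0.295 ] q [ 0.3355  0.4831  0.2715  1.3593 -0.0014  1.8833]
d_cm [-4.3721 -1.5234  0.1249] turn -0.0014379220007513737
toolx [-0.023   0.9997 -0.0013] tooly [0.9997 0.023  0.0004]
side 0.77 282 mid [0.5812 0.2078 0.1806] axis [-0.0153  0.0599  0.9981] lean deg in +y 3.4332480269579353 z range 0.12524943940881894 0.2403745707513395
side 0.63 313 mid [0.738  0.0875 0.1204] axis [-0.0027  0.0168  0.9999] lean deg in +y 0.9629719282801036 z range 0.0065989897481627535 0.1963542085790556
scraper [(0.93, array([0.741 , 0.0823, 0.0005])), (0.83, array([ 0.4245,  0.4151, -0.0024])), (0.78, array([0.5794, 0.1949, 0.0468]))]
scraper_collar [(0.96, array([0.7386, 0.0805, 0.0991])), (0.87, array([0.5827, 0.2007, 0.1408])), (0.56, array([0.4219, 0.4108, 0.1036]))]
scrap [(0.45, array([0.4328, 0.3075, 0.1179]))]
```

>>> carry_out:
  increments: [0.8,-0.4,0,0,0,0.8,0.4,0,-1,0,0.8,0,0,-4,0,0.8,0,0,-4,0,0.8,0,0,-3,0]

```text
clock: 21.38
eef_pos: [0.5796, 0.2034, 0.2988]
tool_rot: [0.698, 0.716, 0.001, 0.001]
ft_force: [-0.1, -0.1, -1.2]
grip_width: 0.0133
grasp_force: 59.4
```

>>> carry_out:
  increments: [0.8,2,-2.5,0,0,0.8,2.5,-3.2,0,0,0.8,2.5,-3.2,0,0,0.8,2.2,-2.9,0,0,0.8,1.6,-2.4,0,0]

```text
clock: 22.0
eef_pos: [0.4335, 0.3086, 0.2968]
tool_rot: [0.698, 0.716, 0.0, 0.001]
ft_force: [0.5, 0.0, -0.1]
grip_width: 0.0132
grasp_force: 59.6
```

>>> carry_out:
  increments: [0.8,0,0,0,-0.14,0.8,0,0,0,-0.15,0.8,0,0,0,-0.15,0.8,0,0,0,-0.15,0.8,0,0,0,-0.15]

```text
clock: 22.62
eef_pos: [0.4347, 0.3077, 0.2967]
tool_rot: [0.39, 0.921, 0.0, 0.001]
ft_force: [-0.2, 0.3, -1.1]
grip_width: 0.0131
grasp_force: 59.6
```

>>> carry_out:
  increments: [0.8,0,0,0,-0.15,0.8,0,0,0,-0.15,0.8,0,0,0,-0.15,0.8,0,0,0,-0.147,0.8,0,0,0,0]

```text
clock: 23.25
eef_pos: [0.4347, 0.3078, 0.2966]
tool_rot: [0.105, 0.994, -0.0, 0.001]
ft_force: [-0.3, -0.5, -0.4]
grip_width: 0.0135
grasp_force: 59.6
```

```bash
cat > rs.py <<'E'
from h import *
delta([.4342,.3064,.150],78)
c=bot.camera("side")
for t in("scraper","scraper_collar","rest_seat"): print(t,[(round(r["p"],2),w(c,r["xyz"])) for r in bot.place_of(c,t)[:4]])
P,u,v=cloud(c)
Q=box(P,[.40,.26,.02],[.47,.345,.40]); tcp=np.array(bot.get_obs()["eef_pos"])
for lo,hi in((-.125,-.08),(-.08,-.045),(-.03,-.012),(.0,.03)):
    q=box(Q,[.40,.26,tcp[2]+lo],[.47,.345,tcp[2]+hi]); print(lo,len(q),np.median(q,0) if len(q) else "")
E
python3 rs.py
```

```text
t 23.25 tcp [0.4347 0.3078 0.2966] closeyaw 77.95 tilt [ 0.001 -0.    -1.   ] w 0.0135 gf 59.55386996269226 F [-0.3065 -0.4601 -0.3595] q [ 0.6166  0.2898  0.2953  1.5754 -0.0008  0.827 ]
d_cm [ 0.0409 -0.1494 14.6581] turn -0.0009553235257915707
toolx [-0.9779  0.2088 -0.0012] tooly [0.2088 0.9779 0.    ]
scraper [(0.95, array([0.4396, 0.3056, 0.1685])), (0.92, array([ 0.426 ,  0.4145, -0.0014])), (0.61, array([0.7398, 0.0826, 0.0036]))]
scraper_collar [(0.89, array([0.4209, 0.4111, 0.1037])), (0.77, array([0.7385, 0.0806, 0.0969])), (0.56, array([0.4394, 0.3103, 0.2625]))]
rest_seat [(0.93, array([0.4313, 0.3069, 0.1214]))]
-0.125 82 [0.4413 0.3089 0.1931]
-0.08 66 [0.44   0.3097 0.2336]
-0.03 141 [0.4405 0.3144 0.271 ]
0.0 122 [0.439  0.3147 0.309 ]
```

>>> carry_out:
  increments: [0.8,0.4,-0.1,2,0,0.8,0,0,3,0,0.8,0,0,3,0,0.8,0,0,3,0,0.8,0,0,2,0]

```text
clock: 24.08
eef_pos: [0.4299, 0.3072, 0.1643]
tool_rot: [0.105, 0.994, -0.001, -0.001]
ft_force: [0.1, -0.7, -0.7]
grip_width: 0.0133
grasp_force: 59.6
```

>>> carry_out:
  increments: [0.8,0,0,0.5,0,0.8,0,0,0.4,0,0.8,0,0,0.2,0,0.8,0,0,0,0,0.8,0,0,0,0]

```text
clock: 24.7
eef_pos: [0.4308, 0.308, 0.1553]
tool_rot: [0.104, 0.995, 0.0, 0.0]
ft_force: [-0.4, 0.0, -0.6]
grip_width: 0.0133
grasp_force: 59.6
```

```bash
python3 rs.py
```

```text
t 24.7 tcp [0.4308 0.308  0.1553] closeyaw 78.04 tilt [ 0.001  0.001 -1.   ] w 0.0133 gf 59.56662118434906 F [-0.4204  0.0442 -0.6037] q [ 0.6207  0.3266 -0.0204  1.2228 -0.      0.8295]
d_cm [-0.3681 -0.0812  0.5347] turn 0.0006483062794129446
toolx [-0.9783  0.2073 -0.0007] tooly [0.2073 0.9783 0.0008]
scraper [(0.97, array([ 0.4236,  0.4167, -0.0003])), (0.85, array([0.437 , 0.3033, 0.0261])), (0.79, array([0.7424, 0.0847, 0.0022]))]
scraper_collar [(0.87, array([0.4224, 0.4121, 0.1054])), (0.73, array([0.4342, 0.3099, 0.1196])), (0.7, array([0.7381, 0.0815, 0.0993]))]
rest_seat [(0.86, array([0.433 , 0.3039, 0.1178]))]
-0.125 102 [0.4394 0.3102 0.0537]
-0.08 140 [0.4397 0.3199 0.1061]
-0.03 127 [0.4371 0.3145 0.1298]
0.0 100 [0.4354 0.3144 0.167 ]
```

>>> carry_out:
  increments: [0.8,0,0,0.2,0,0.8,0,0,0.1,0,0.8,0,0,0.1,0,0.8,0,0,0,0,0.8,0,0,0,0]

```text
clock: 25.52
eef_pos: [0.4305, 0.3077, 0.1508]
tool_rot: [0.104, 0.995, 0.0, 0.0]
ft_force: [-0.5, -0.4, -1.1]
grip_width: 0.0131
grasp_force: 59.6
```

>>> carry_out:
  increments: [0.8,0,0,0.1,0,0.8,0,0,0.1,0,0.8,0,0,0.1,0,0.8,0,0,0,0,0.8,0,0,0,0]

```text
clock: 26.15
eef_pos: [0.4305, 0.3077, 0.1478]
tool_rot: [0.104, 0.995, -0.0, -0.0]
ft_force: [0.2, -1.0, -0.7]
grip_width: 0.0133
grasp_force: 59.6
```

```bash
python3 rs.py
```

```text
t 26.15 tcp [0.4305 0.3077 0.1478] closeyaw 78.04 tilt [-0. -0. -1.] w 0.0133 gf 59.566898345947266 F [ 0.1754 -1.0038 -0.7317] q [ 0.6206  0.3318 -0.0333  1.2057 -0.      0.8294]
d_cm [-0.3932 -0.0518 -0.2215] turn 0.000656108444418075
toolx [-0.9783  0.2073  0.    ] tooly [ 0.2073  0.9783 -0.    ]
scraper [(0.91, array([0.4364, 0.3039, 0.019 ])), (0.77, array([0.7398, 0.0843, 0.0036])), (0.75, array([ 0.4202,  0.4175, -0.0011]))]
scraper_collar [(0.97, array([0.739 , 0.0823, 0.1003])), (0.75, array([0.4246, 0.4145, 0.1019])), (0.57, array([0.434 , 0.3063, 0.1168]))]
rest_seat [(0.98, array([0.4316, 0.3054, 0.1177]))]
-0.125 100 [0.439  0.3104 0.0457]
-0.08 66 [0.4385 0.3108 0.0824]
-0.03 185 [0.4389 0.313  0.1209]
0.0 93 [0.4348 0.315  0.1601]
```

>>> carry_out:
  increments: [0.8,0,0,0.1,0,0.8,0,0,0.1,0,0.8,0,0,0.1,0,0.8,0,0,0,0,0.8,0,0,0,0]

```text
clock: 26.98
eef_pos: [0.4308, 0.3079, 0.1473]
tool_rot: [0.104, 0.995, 0.001, 0.001]
ft_force: [-2.0, -3.0, 12.3]
grip_width: 0.0133
grasp_force: 61.6
```

Collar is seated (12 N upward). Release and lift.

>>> carry_out:
  increments: [0.8,0,0,-0.15,0,2.5,0,0,0,0,4,0,0,0,0,5,0,0,0,0,5,0,0,0,0]

```text
clock: 27.6
eef_pos: [0.4304, 0.3077, 0.146]
tool_rot: [0.104, 0.995, -0.0, -0.0]
ft_force: [0.9, -0.0, -0.1]
grip_width: 0.0506
grasp_force: 0.0
```

>>> carry_out:
  increments: [5,0,0,-1,0,5,0,0,-3,0,5,0,0,-4,0,5,0,0,-3,0,5,0,0,0,0]

```text
clock: 28.22
eef_pos: [0.432, 0.3088, 0.2599]
tool_rot: [0.104, 0.995, 0.002, 0.003]
ft_force: [-0.6, -0.3, 0.1]
grip_width: 0.05
grasp_force: 0.0
```

```bash
python3 rs.py; python3 - <<'E'
from h import *
for n in("side","top"):
    c=bot.camera(n)
    for t in("latch_tab","latch_hinge","scrap","tray"): print(n,t,[(round(r["p"],2),w(c,r["xyz"])) for r in bot.place_of(c,t)[:2]])
E
```

```text
t 28.23 tcp [0.432  0.3088 0.2599] closeyaw 78.04 tilt [ 0.006  0.004 -1.   ] w 0.05 gf 0.0 F [-0.6104 -0.3007  0.1332] q [0.6206 0.2825 0.1916 1.4729 0.     0.8294]
d_cm [-0.213  -0.2476 10.9897] turn 0.0006355896388725528
toolx [-0.9783  0.2073 -0.0047] tooly [0.2073 0.9783 0.0052]
scraper [(0.97, array([ 0.4221,  0.4117, -0.0016])), (0.96, array([0.4312, 0.3076, 0.015 ])), (0.74, array([0.7402, 0.0824, 0.0046])), (0.68, array([ 0.6654, -0.2415,  0.0011]))]
scraper_collar [(0.82, array([0.741 , 0.0791, 0.099 ])), (0.81, array([0.4352, 0.31  , 0.1136])), (0.59, array([0.4239, 0.4116, 0.1039]))]
rest_seat [(0.91, array([0.4311, 0.3035, 0.1173])), (0.17, array([ 0.6832, -0.3488, -0.    ]))]
-0.125 167 [0.4361 0.3133 0.1532]
-0.08 151 [0.4359 0.3132 0.1938]
-0.03 0 
0.0 2 [0.4353 0.3389 0.2849]
side latch_tab [(0.62, array([ 0.60474575, -0.00680768,  0.14411236]))]
side latch_hinge [(0.77, array([0.52820698, 0.00225825, 0.05193392]))]
side scrap []
side tray [(0.69, array([ 0.57423846, -0.02823939,  0.00209361]))]
top latch_tab [(0.51, array([ 0.60303279, -0.00672169,  0.14531629]))]
top latch_hinge [(0.74, array([0.52607519, 0.00546932, 0.04809285]))]
top scrap [(0.47, array([ 0.58125605, -0.02318939,  0.02187833])), (0.21, array([0.52418607, 0.00424981, 0.04614759]))]
top tray [(0.72, array([ 5.73073854e-01, -2.60489584e-02,  3.41051248e-04])), (0.17, array([ 0.57931692, -0.02322897,  0.01142806]))]
```

>>> carry_out:
  increments: [2,-1.3,-1.7,0,0,0,-2.5,-3,0,0,0,-2.5,-3,0,0,0,-2.5,-3,0,0,0,-2.5,-3,0,0]

```text
clock: 29.55
eef_pos: [0.5132, 0.1492, 0.2564]
tool_rot: [0.104, 0.995, 0.0, 0.0]
ft_force: [0.4, -0.7, 0.9]
grip_width: 0.0001
grasp_force: 0.0
```

>>> carry_out:
  increments: [0,-2.5,-3,0,0,0,-2.5,-3,0,0,0,-2.5,-3,0,0,0,-2.5,-3,0,0,0,-1.4,-1.7,2,0]

```text
clock: 30.18
eef_pos: [0.5977, -0.0093, 0.2376]
tool_rot: [0.105, 0.994, 0.0, 0.002]
ft_force: [-0.1, 0.2, -0.2]
grip_width: 0.0002
grasp_force: 0.0
```

```bash
python3 - <<'E'
from h import *
delta([.597,-.006,.17],78)
E
```

```text
t 30.18 tcp [ 0.5977 -0.0093  0.2376] closeyaw 77.93 tilt [ 0.004 -0.    -1.   ] w 0.0002 gf 0.0 F [-0.0537  0.2357 -0.2481] q [-0.0155  0.4291  0.3457  1.4831 -0.0002  0.1952]
d_cm [0.1638 0.304  6.7625] turn -0.0011962764475833424
toolx [-0.9779  0.2091 -0.0042] tooly [0.2091 0.9779 0.0006]
```

>>> carry_out:
  increments: [0,0.15,0.2,4,0,0,0,0,3,0,0,0,0,2.5,0,0,-1.2,0.25,1.1,0,0,0,0,0,0]

```text
clock: 30.8
eef_pos: [0.6078, -0.0051, 0.1298]
tool_rot: [0.104, 0.995, -0.0, -0.0]
ft_force: [0.3, -0.6, 0.5]
grip_width: 0.0002
grasp_force: 0.0
```

>>> carry_out:
  increments: [0,-1.3,0.27,1.7,0,0,-1,0.2,1.8,0,0,-0.6,0.12,2,0,0,-0.3,0.06,1.5,0,0,0,0,0,0]

```text
clock: 31.42
eef_pos: [0.6378, -0.0055, 0.0576]
tool_rot: [0.104, 0.995, -0.0, -0.003]
ft_force: [-0.5, -0.6, 0.1]
grip_width: 0.0
grasp_force: 0.0
```

```bash
cat > lt.py <<'E'
from h import *
delta([.641,-.0052,.053],78)
for n in("side","top"):
    c=bot.camera(n)
    for t in("latch_tab","latch_hinge"): print(n,t,[(round(r["p"],2),w(c,r["xyz"])) for r in bot.place_of(c,t)[:2]])
E
python3 lt.py
```

```text
t 31.43 tcp [ 0.6378 -0.0055  0.0576] closeyaw 78.03 tilt [-0.005  0.    -1.   ] w 0.0 gf 0.0 F [-0.4559 -0.5716  0.1372] q [-0.0085  0.6105  0.1682  1.1336 -0.      0.2003]
d_cm [-0.3135  0.092   0.4603] turn 0.0005943106101647317
toolx [-0.9783  0.2073  0.005 ] tooly [ 0.2073  0.9783 -0.001 ]
side latch_tab [(0.8, array([ 0.648 , -0.0049,  0.078 ])), (0.5, array([0.4302, 0.3061, 0.1218]))]
side latch_hinge [(0.88, array([0.5312, 0.0034, 0.0509]))]
top latch_tab []
top latch_hinge []
```

>>> carry_out:
  increments: [0,-0.3,0.1,0.3,0,0,0,0,0.3,0,0,0,0,0.2,0,0,0,0,0.2,0,0,0,0,0,0]

```text
clock: 32.35
eef_pos: [0.6425, -0.0051, 0.0499]
tool_rot: [0.104, 0.995, -0.0, -0.0]
ft_force: [0.1, -0.0, 0.4]
grip_width: -0.0
grasp_force: 0.0
```

```bash
python3 lt.py
```

```text
t 32.35 tcp [ 0.6425 -0.0051  0.0499] closeyaw 78.04 tilt [-0.001 -0.    -1.   ] w -0.0 gf 0.0 F [ 0.1293 -0.0482  0.4477] q [-0.0079  0.6223  0.1681  1.1172 -0.      0.2009]
d_cm [ 0.1397 -0.043  -0.3055] turn 0.0006727531420765725
toolx [-0.9783  0.2073  0.0007] tooly [ 0.2073  0.9783 -0.0002]
side latch_tab [(0.64, array([ 0.6504, -0.0026,  0.0706]))]
side latch_hinge [(0.91, array([0.5279, 0.001 , 0.0519])), (0.65, array([ 0.6823, -0.3463,  0.0001]))]
top latch_tab [(0.71, array([0.5495, 0.0402, 0.1652]))]
top latch_hinge [(0.26, array([0.4282, 0.3074, 0.0165]))]
```

```bash
python3 - <<'E'
from h import *
c=bot.camera("side")
cv2.imwrite("pics/m.png",cv2.resize(c["pixels"][190:290,260:380],(800,600)[:1]+(600,) if 0 else (720,600),interpolation=cv2.INTER_CUBIC))
P,u,v=cloud(c)
px=c["pixels"].astype(int)[v,u]; m=(px[:,2]>120)&(px[:,1]<70)&(px[:,0]<70)
Q=P[m]; Q=box(Q,[.5,-.05,.03],[.69,.03,.2]); Q=Q[np.argsort(Q[:,0])]
np.set_printoptions(precision=3,suppress=True)
for a in np.arange(.52,.68,.01):
    q=Q[(Q[:,0]>=a)&(Q[:,0]<a+.01)]
    if len(q): print(round(a,2),len(q),q[:,1].min(),q[:,1].max(),q[:,2].min(),q[:,2].max())
print(w2px(c,bot.get_obs()["eef_pos"]))
E
```

```text
0.52 4 0.0009882229410873578 0.0037710012460725473 0.05373779898825359 0.05662888488627349
0.53 10 -0.002482281227627059 0.008161524201158343 0.0528053049844005 0.05679010321095157
0.54 12 -0.0007357242607348713 0.004091360383264853 0.050220477304862565 0.058556982045646966
0.55 9 -0.0007972874234618565 0.006639487800844002 0.05343309477186542 0.0598639208045012
0.56 14 -0.0051663870546714286 0.008828851452326703 0.04938705412960587 0.06060162232472732
0.57 19 -0.0016413714170728788 0.009326173571388985 0.05089268005702319 0.06418221370889143
0.58 16 -0.002850178842610518 0.010559626886703644 0.054464683582756246 0.06433946842109695
0.59 12 -0.0007152563880445939 0.008656093929478859 0.05378309827169592 0.06658392563547089
0.6 16 0.003502760348013334 0.012274691855158837 0.05699396549427438 0.06771608354816483
0.61 20 -0.002090840335785993 0.011198542214953866 0.056304910925801255 0.06901959858892326
0.62 22 -0.03457526526430432 0.011207939760060848 0.05798622904490547 0.14453854781329267
0.63 15 0.001143178375154319 0.014364909414787075 0.058403077394938996 0.07191430310093538
0.64 15 -0.003974181678813693 0.01260166133344831 0.061821050364538555 0.07293993502226015
0.65 21 -0.0033418636451847394 0.011477833020667294 0.060181704130499725 0.07261563229050516
0.66 2 -0.010360508893430653 -0.009907225073290338 0.06638215841907902 0.06912245829177033
[296.825 258.894]
```

View pics/m.png

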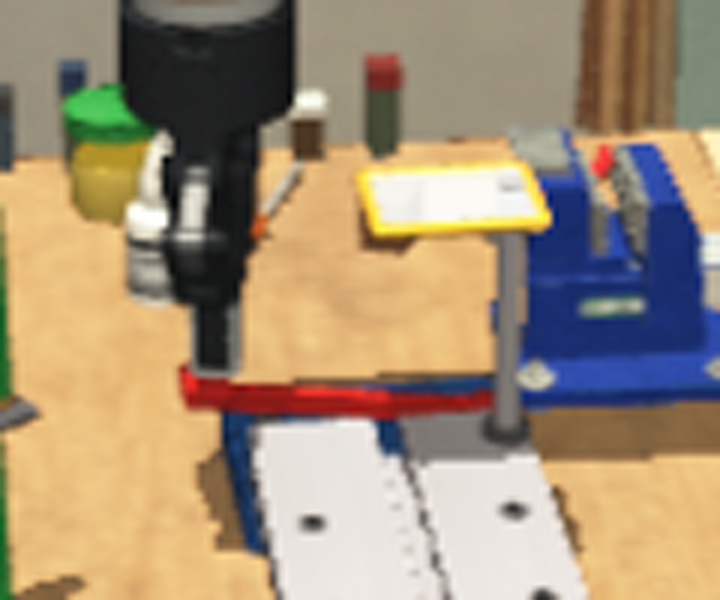

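The latch arm is nearly level (crop (190,385) to (490,395)) with the fingertips on its tab, about 0.14 rad left. I'll keep pressing.

>>> carry_out:
  increments: [0,0,0,0.3,0,0,0,0,0.3,0,0,0,0,0.2,0,0,0,0,0.2,0,0,0,0,0,0]

```text
clock: 33.33
eef_pos: [0.6425, -0.0051, 0.04]
tool_rot: [0.104, 0.995, -0.0, -0.0]
ft_force: [0.3, -0.3, 0.2]
grip_width: 0.0001
grasp_force: 0.0
```

```bash
cat > red.py <<'E'
from h import *
o=bot.get_obs(); print(o["clock"],o["eef_pos"],o["ft_force"])
c=bot.camera("side"); P,u,v=cloud(c)
px=c["pixels"].astype(int)[v,u]; m=(px[:,2]>110)&(px[:,1]<70)&(px[:,0]<70)
Q=box(P[m],[.5,-.05,.03],[.69,.03,.2])
A=[(a,np.percentile(Q[(Q[:,0]>=a)&(Q[:,0]<a+.01)][:,2],85)) for a in np.arange(.53,.64,.01) if ((Q[:,0]>=a)&(Q[:,0]<a+.01)).sum()>3]
A=np.array(A); print("slope rad",np.arctan(np.polyfit(A[:,0],A[:,1],1)[0]),A[-1])
t=bot.camera("top")
for c in(c,t): print([(round(r["p"],2),w(c,r["xyz"])) for r in bot.place_of(c,"latch_tab")[:2]])
E
python3 red.py
```

```text
33.325 [ 0.64250302 -0.00507193  0.04000408] [ 0.32356068 -0.26488364  0.15945703]
slope rad 0.05410727529862077 [0.63       0.06131264]
[(0.62, array([0.56930187, 0.01260246, 0.05375242])), (0.46, array([ 0.6532934, -0.0023317,  0.0605321]))]
[]
```

>>> carry_out:
  increments: [0,0,0,0.2,0,0,0,0,0.2,0,0,0,0,0.1,0,0,0,0,0.1,0,0,0,0,0,0]

```text
clock: 34.15
eef_pos: [0.6426, -0.0051, 0.0342]
tool_rot: [0.104, 0.995, -0.0, -0.0]
ft_force: [0.5, 0.4, -0.5]
grip_width: 0.0001
grasp_force: 0.0
```

```bash
python3 red.py
```

```text
34.15 [ 0.64260623 -0.00507166  0.03416907] [ 0.53043478  0.41020471 -0.52706836]
slope rad 0.016518370088439305 [0.63       0.05657897]
[(0.62, array([ 0.65228152, -0.00297017,  0.05516381]))]
[]
```

>>> carry_out:
  increments: [0,0,0,0.1,0,0,0,0,0.1,0,0,0,0,0.1,0,0,0,0,0,0,0,0,0,0,0]

```text
clock: 34.98
eef_pos: [0.6429, -0.0051, 0.0328]
tool_rot: [0.104, 0.995, 0.0, 0.001]
ft_force: [-2.2, -0.3, 7.5]
grip_width: -0.0001
grasp_force: 3.5
```

Stop reached (7.5 N). Lift away and check.

>>> carry_out:
  increments: [0,0,0,-0.5,0,0,0,0,-1,0,0,0,0,-3,0,0,0,0,-4,0,0,0,0,-4,0]

```text
clock: 35.6
eef_pos: [0.6426, -0.0051, 0.1577]
tool_rot: [0.104, 0.995, -0.0, -0.0]
ft_force: [-0.3, 0.3, -0.3]
grip_width: 0.0002
grasp_force: 0.0
```

>>> carry_out:
  increments: [0,0,0,-4,0,0,0,0,-2,0,0,0,0,0,0,0,0,0,0,0,0,0,0,0,0]

```text
clock: 36.22
eef_pos: [0.6419, -0.0051, 0.2145]
tool_rot: [0.104, 0.995, -0.0, -0.002]
ft_force: [0.0, 0.2, 0.2]
grip_width: -0.0003
grasp_force: 0.0
```

```bash
python3 red.py; python3 sc.py | grep -v toolx; python3 - <<'E'
from h import *
c=bot.camera("side"); P,_,_=cloud(c)
for a,b in((.03,.09),(.13,.165),(.17,.205)): print(np.median(box(P,[.40,.27,a],[.45,.345,b]),0))
for t in("paint_jar","paint_bottle","offcut","scraper_collar"): print(t,[(round(r["p"],2),w(c,r["xyz"])) for r in bot.place_of(c,t)[:3]])
E
```

```text
36.225 [ 0.64185206 -0.00508114  0.21446482] [0.01709841 0.2206981  0.18004723]
slope rad -0.003523916671739449 [0.63       0.05559505]
[(0.78, array([ 0.65051469, -0.00387041,  0.05341514]))]
[]
t 36.42 tcp [ 0.6424 -0.0051  0.2154] closeyaw 78.03 tilt [-0.002  0.    -1.   ] w 0.0003 gf 0.0 F [-0.1579  0.0415  0.1132] q [-0.0079  0.5367  0.4594  1.4951 -0.      0.2009]
d_cm [10.9149 14.3074  4.0543] turn 1.3375302906473305
side scrap []
side scrap_mid []
side tray [(0.69, array([ 0.5777, -0.028 ,  0.0046]))]
[(0.9, array([ 0.4247,  0.4132, -0.0007])), (0.87, array([0.7432, 0.0773, 0.0009])), (0.57, array([0.4329, 0.3047, 0.0174]))] [(0.96, array([0.4209, 0.4139, 0.1024])), (0.91, array([0.4358, 0.3108, 0.1132])), (0.62, array([0.5433, 0.045 , 0.1701])), (0.56, array([0.7359, 0.0827, 0.0971]))]
top scrap []
top scrap_mid []
top tray [(0.7, array([ 0.5367, -0.2869,  0.0021]))]
[0.43510004 0.30991701 0.05979576]
[0.43625693 0.31309283 0.14855118]
[0.43605053 0.31312029 0.18756692]
paint_jar [(0.74, array([ 0.68276622, -0.34702675,  0.00252532]))]
paint_bottle [(0.46, array([ 6.65314910e-01, -2.35893901e-01,  2.53469198e-04]))]
offcut []
scraper_collar [(0.68, array([0.74242022, 0.08047112, 0.09759182])), (0.57, array([0.42230277, 0.41250467, 0.10298081])), (0.55, array([0.43386201, 0.3073791 , 0.11400344]))]
```

Latch is level, the scraper hangs upright in its rest, and the scrap was last seen in the tray. Handing in.

```bash
python3 -c "
from workcell import bot
print(bot.job_done())"
```

```text
the job is handed in; nothing more can be done
None
```

I handed the job in at about 36 s with no verdict returned: by my last readings the scraper hangs upright in its rest, the latch is down at its stop, and the jar and bottle are in place. The scrap was last seen in the tray before the latch was closed, and the final check did not pick up the scrap or the offcut.

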